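# Dock the topping pan past its spring stop

### The job

Shove the green-lidded pan home: with closed fingertips press the red spring bar down and keep it pressed while you push the pan's handle, so that the pan slides over the lowered stop tooth, then push on until the pan is fully home against the end stop and the red tooth has sprung up behind it. Only press and push: do not lift or tip the pan, and leave the crockery and other things around the dock alone. Finish clear of everything.

Things in the scene. Friction and masses are not known exactly. Their poses are not given: they have to be found in the camera images.
- dock: White slide dock with a grey deck, fixed to the table, 345 mm long (its x), 136 mm wide (its y); origin at the centre of its underside, z up. The deck's top is 30 mm above the table. The pan is pushed along the dock's +x. Two aluminium side rails (inner faces at y = +58 and -58 mm, tops 16 mm above the deck, from x = -90 to +172 mm) guide the pan; an aluminium end stop (34 mm above the deck) crosses the +x end, its inner face at x = +163.5 mm
- catch (a joint): Travel of the red spring catch, straight down, in m: 0 = up (at rest), 0.013 = fully down. Press bar and tooth are one piece and move together; the spring takes about 1.2 N to start and 3.3 N at the bottom. The tooth blocks the pan unless pressed 9 mm or more; 11 mm is a good depth. The catch springs back up when nothing is on it. Once the pan's nose is over the tooth, the pan itself keeps it down until its body has gone past
- press_bar (a point): Centre of the top face of the red press bar with thin black ribs, 81 mm long along the dock's x, 38 mm wide, centred across the dock 122.5 mm to the -x side of the dock's origin; at rest its top is 24 mm above the deck (54 mm above the table), fully down 11 mm above the deck. It works wherever along it one presses. Its +x part reaches under the pan's handle
- tooth (a point): Middle of the top edge of the red stop tooth, a cross bar 10 mm thick (along dock x) and 74 mm wide, at x = +52 mm on the dock; it stands 8.5 mm above the deck at rest and sinks below the deck when the catch is pressed
- pan: Loose steel pan with a fixed green lid, 100 mm long (its x, along the dock's x), 112 mm wide, lid top 46 mm and black knob top 56 mm above its underside, 0.72 to 0.94 kg; origin at the centre of its underside. It stands on the deck between the rails, its front face 4 to 24 mm short of the tooth. A dark steel loop handle sticks out of its -x face
- handle (a point): Centre of the rear (-x) face of the pan's loop handle: the cross bar to push on, 64 mm wide across, 8 mm thick, between 30 and 42 mm above the pan's underside, its rear face 90 mm behind the pan's origin. The bar's underside clears the resting press bar by 6 mm, so a fingertip behind it can stand on the press bar and push it with the finger's side
- home (a point): Point on the deck's top, on the dock's centre line at x = +113.5 mm: the pan's origin comes here when the pan touches the end stop. The tooth's front face is then 6.5 mm behind the pan's body
- white_bowl: White rice bowl, 110 mm across, 60 mm high, a loose bystander to leave alone; origin at the centre of its underside
- green_bowl: Green bowl, 120 mm across, 55 mm high, a loose bystander to leave alone; origin at the centre of its underside
- red_mug: Red mug, 72 mm across, 80 mm high, with a side handle, a loose bystander to leave alone; origin at the centre of its underside
- sauce_jar: Amber sauce jar with a yellow cap, 60 mm across, 85 mm high, a loose bystander to leave alone; origin at the centre of its underside
- chili_can: Orange can, 56 mm across, 70 mm high, a loose bystander to leave alone; origin at the centre of its underside
- spoon: Steel spoon lying flat, 150 mm long, a loose bystander to leave alone; origin at its underside
There are look-alikes about, which are no part of the job. What is shaped like the pan but purple or turquoise is not meant.

How it is judged:
On the way, in this order (a step that is already met when the one before it is completed fails the run):
1. the fingertips hold the catch down while the pan is still behind the tooth (contact force between the fingers and catch above 0.3 N and value of joint catch above 0.0085 m and x of pan in the frame of dock below -0.004 m), for 0.1 s.
2. the pan's nose has slid over the tooth while the fingers still hold the catch down (contact force between the fingers and catch above 0.3 N and value of joint catch above 0.008 m and x of pan in the frame of dock above 0 m), for 0.05 s.
At the end, for the whole second after the job is handed in: The pan stands flat on the deck, at rest, within 7 mm of touching the end stop, and the catch is up again (less than 2.5 mm down) with the tooth behind the pan (x of pan in the frame of dock above 0.1065 m and z of pan in the frame of dock between 0.027 and 0.033 m and angle between pan's own z axis and vertical below 0.05 rad and value of joint catch below 0.0025 m and linear speed of pan below 0.01 m/s).
It fails at once if the pan is lifted more than 12 mm or tipped more than 12 degrees (z of pan in the frame of dock above 0.042 m or angle between pan's own z axis and vertical above 0.21 rad).
It fails at once if a bowl, the mug, the jar, the can or the spoon is moved more than 20 mm (distance of any of white_bowl, green_bowl, red_mug, sauce_jar, chili_can, spoon from where it was at the start of the episode above 0.02 m).
It also fails if it takes over 38 s, if anything falls off the work surface, if the arm or the gripper's body presses on something with over 40 N, if the wrist force passes 120 N, or if a joint passes its speed limit or range.

### The arm

A 7-joint arm with a two-finger parallel gripper is mounted at the origin on the work surface. World frame = base frame: x ahead of the robot, y to its left, z up, the work surface at z = 0. Lengths are in m, angles in rad, forces in N, time in s.
With the tool pointing down it reaches from about 0.425 to 0.875 m from the base axis. Payload 9.9 kg.
Tool frame: the origin (TCP) lies between the finger pads; the fingertips stand 14 mm ahead of it and the grasp point (between the pads) lies 5 mm behind it (r.tip_extent is the distance from the TCP to the fingertips, in m); z points along the fingers, y is the direction in which the jaws open and shut (so a half turn about z gives the same grasp; the last joint's range is limited). The gripper opens to 85 mm and grips with 20 to 120 N. Pads are 22 mm wide; open, the fingers measure 114 mm over their backs; the gripper's body (76 mm by 85 mm) begins 54 mm behind the grasp point. The pads swing forward as they close: fully open they stand 13 mm farther back than shut.
Start: joints at [1.234, 0.576, 0.025, 1.437, -0.015, 1.129, -0.057], TCP at [0.169, -0.654, 0.245] pointing down, gripper open.
Joint ranges: [-2.76, 2.76], [-0.34, 2.15], [-1.52, 1.57], [0.19, 2.46], [-1.09, 4.23], [0.17, 1.99], [-2.82, 2.82]. Speed limits (rad/s): [2.22, 2.22, 3.01, 3.01, 3.14, 3.14, 3.14].

### API

Orientations are given as a unit quaternion [x, y, z, w].
In Python, from workcell import monitor, optics, r gives the robot as it stands. The module is installed in compiled form; this text tells all that it offers.
- The arm moves only by the tool servo_tool, never from a script. Its argument "motion" is a list of rows, each a list of 4 numbers: the shift along the tool's x, y, z in cm, then the turn about the tool's z in degrees. In form: [[dx, dy, dz, twist], ...]. A call has 1 to 5 rows; each row is the pose to reach, as a shift and turn from the pose commanded when the call began, along the tool's axes at that moment; what a row does not reach only later rows make up. A row lasts 1/8 s, in which the tool goes at most 62.5 mm and 10.7 degrees, less where a joint would pass 70% of its speed; a pose out of reach is approached as far as the arm can. A call with a gripper value outside its range is refused whole. "hand" is the closure, from 0 (fully open) to 1 (shut), set as the call begins (left out, the last holds). The fingers move at their own pace and stop on an object; "newtons" is the grip in N (left out, the last holds). Time passes only in rows, so rows that repeat a pose let the fingers close. It gives the time, the measured TCP pose, the force and the opening at its end, in the units of the state.
- monitor.observe(): the state, without advancing time (a new reading comes with each control period).
- optics.get_image(name): name is "scene" or "top" or "wrist"; returns the picture (420x560x3 uint8, red, green, blue); there is no depth.
- optics.calibration(name): a dict with "fx", "fy", "cx", "cy" (pixels), "cam_to_world" (4x4, takes a point from camera to world coordinates); the wrist camera has in their place "mount" (4x4, takes a point from camera to tool coordinates, whose origin is the TCP and whose axes are the flange's). Camera axes: x right, y down, z forward; pixel columns grow to the right and rows downward; lengths in m; the calibration is good to about 2 mm. A picture is of the moment at which its call begins: read the wrist's pose just before it. calibration takes no time and is no camera call.
- r.job_done(): hands the job in, once; it reports no verdict.
The state is a dict: "clock": time; "qpos": joint angles; "qvel": joint speeds; "effort": joint torques, N m; "tcp_pos": TCP position; "tcp_rot": TCP orientation; "ft_force": force on the tool from outside, world axes, zero at the start; "torque": the same for the moment, N m; "opening": finger opening in m.
Only numpy, scipy, OpenCV 4.12 (cv2) and the standard library are available. Lean on these libraries where they do the work, as an engineer would, in place of code of your own. Each camera call takes 0.05 s, during which the arm holds its last target. There are 200 camera calls.

## Working session

There is one attempt and no reset: what is moved stays moved. The work goes in short steps, Python scripts to look and compute and a tool call to move; the robot and the scene stay as the last step left them, time stands still between calls to the robot, and variables do not carry over. Pictures are saved under pics/ and viewed, about 8 in all and at most 12, crops included, and the job is handed in when it is done.

Besides the shell and the picture viewer there is one more tool, called after ">>>" as name(argument=value, ...) on one line, values as JSON. servo_tool: Moves the arm, as the interface text tells. Its arguments: {"type":"object","properties":{"motion":{"type":"array"},"hand":{"type":"number"},"newtons":{"type":"number"}},"required":["motion"]}

```bash
mkdir -p pics; python3 - <<'E'
from workcell import monitor, optics, r
import cv2,numpy as np
np.set_printoptions(precision=4,suppress=True)
s=monitor.observe();print(s['clock'],s['tcp_pos'],s['tcp_rot'],s['opening'],s['ft_force'],r.tip_extent)
for n in("scene","top"):
    im=optics.get_image(n);np.save(f'pics/{n}0.npy',im);cv2.imwrite(f'pics/{n}0.png',im[:,:,::-1])
    c=optics.calibration(n);print(n,c['fx'],c['fy'],c['cx'],c['cy']);print(c['cam_to_world'])
E
```

```text
0.0 [ 0.1687 -0.6531  0.2444] [ 0.992   0.1261 -0.0001 -0.0008] 0.0853616526980007 [-0.3359  0.5556  0.3827] 0.014
scene 444.54759895214823 444.54759895214823 281.60695094904855 206.51536857620195
[[-0.8162  0.4622 -0.3468  0.9235]
 [ 0.5777  0.6398 -0.5069  0.52  ]
 [-0.0124 -0.614  -0.7892  0.9939]
 [ 0.      0.      0.      1.    ]]
top 426.13004550229573 426.13004550229573 278.8248836026426 214.17006384068648
[[-0.0194 -0.9849  0.1718  0.3824]
 [-0.9998  0.0191 -0.0037 -0.0403]
 [ 0.0004 -0.1718 -0.9851  0.9957]
 [ 0.      0.      0.      1.    ]]
```

View pics/top0.png

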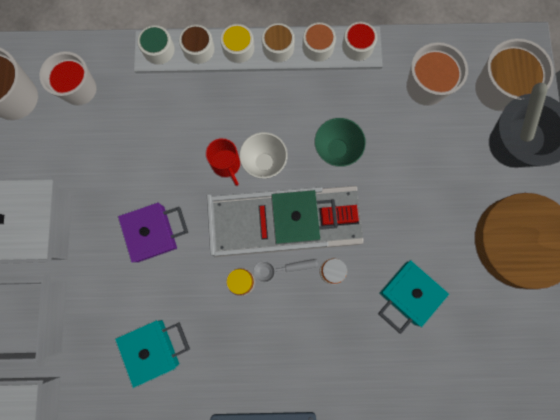

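View pics/scene0.png

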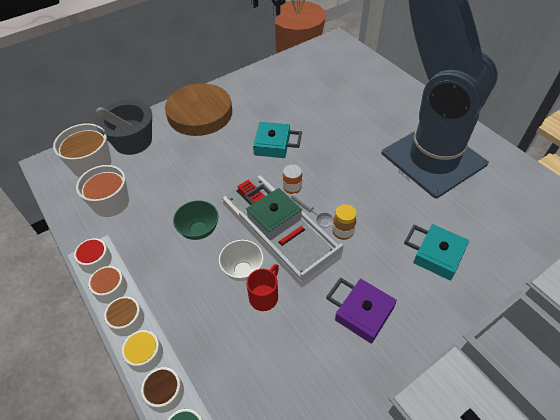

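Look-alikes, by top-view pixel: purple pan (147,232), turquoise pans (146,353) and (415,293), and the green-lidded pan (296,216) on the dock with the red tooth (263,221) and red bar (340,214). The green-lidded one fits: right colour, and it is in the dock. I'll measure it and confirm with a crop.

```bash
cat > h.py <<'E'
import numpy as np,cv2
from workcell import monitor, optics, r
np.set_printoptions(precision=4,suppress=True)
def ray(n,u,v,z):
    c=optics.calibration(n);T=c['cam_to_world']
    d=T[:3,:3]@np.array([(u-c['cx'])/c['fx'],(v-c['cy'])/c['fy'],1.])
    return T[:3,3]+d*(z-T[2,3])/d[2]
def blobs(im,lo,hi,roi,amin=25):
    hsv=cv2.cvtColor(im,cv2.COLOR_RGB2HSV);m=cv2.inRange(hsv,lo,hi)
    if lo[0]==0:m|=cv2.inRange(hsv,(172,)+tuple(lo[1:]),(180,255,255))
    k=np.zeros_like(m);x0,x1,y0,y1=roi;k[y0:y1,x0:x1]=255
    m&=k;cs,_=cv2.findContours(m,cv2.RETR_EXTERNAL,cv2.CHAIN_APPROX_NONE)
    return [c for c in cs if cv2.contourArea(c)>amin]
E
python3 - <<'E'
from h import *
im=np.load('pics/top0.npy');roi=(200,370,180,260)
for name,lo,hi,z in(('red',(0,150,80),(8,255,255),.0385),('green',(65,80,30),(88,255,140),.076)):
    for c in blobs(im,lo,hi,roi):
        rc=cv2.minAreaRect(c);print(name,cv2.boundingRect(c),rc)
        for zz in({.0385,.054} if name=='red' else {z}):
            print('  z',zz,'ctr',ray('top',*rc[0],zz));print([ray('top',*p,zz)[:2].round(4).tolist() for p in cv2.boxPoints(rc)])
cr=im[175:265,195:375];cv2.imwrite('pics/crop1.png',cv2.resize(cr,None,fx=4,fy=4,interpolation=cv2.INTER_CUBIC)[:,:,::-1])
E
```

```text
red (322, 207, 12, 18) ((327.1280212402344, 215.65243530273438), (17.22732162475586, 10.711859703063965), 83.6598129272461)
  z 0.0385 ctr [ 0.5437 -0.1539  0.0385]
[[0.5625, -0.1403], [0.5648, -0.1647], [0.5251, -0.1674], [0.5228, -0.1432]]
  z 0.054 ctr [ 0.5411 -0.1521  0.054 ]
[[0.5596, -0.1387], [0.5618, -0.1627], [0.5228, -0.1654], [0.5206, -0.1415]]
red (260, 206, 7, 33) ((262.8655090332031, 221.88623046875), (32.13860321044922, 4.899683952331543), 85.2363510131836)
  z 0.0385 ctr [ 0.5322 -0.0073  0.0385]
[[0.5689, 0.0009], [0.5697, -0.0103], [0.4959, -0.0154], [0.4952, -0.0043]]
  z 0.054 ctr [ 0.5298 -0.0078  0.054 ]
[[0.5659, 0.0002], [0.5666, -0.0108], [0.4941, -0.0158], [0.4934, -0.0049]]
red (336, 205, 23, 19) ((346.8155517578125, 213.97132873535156), (17.292325973510742, 21.366436004638672), 84.80557250976562)
  z 0.0385 ctr [ 0.5467 -0.199   0.0385]
[[0.565, -0.1737], [0.5685, -0.2226], [0.5286, -0.2241], [0.5251, -0.1755]]
  z 0.054 ctr [ 0.5441 -0.1964  0.054 ]
[[0.562, -0.1715], [0.5655, -0.2196], [0.5262, -0.2211], [0.5228, -0.1733]]
green (272, 191, 48, 52) ((295.49615478515625, 216.45623779296875), (49.10334396362305, 43.741825103759766), 84.95755004882812)
  z 0.076 ctr [ 0.537  -0.0802  0.076 ]
[[0.5885, -0.0286], [0.5953, -0.1251], [0.4864, -0.1308], [0.4799, -0.0362]]
```

View pics/crop1.png

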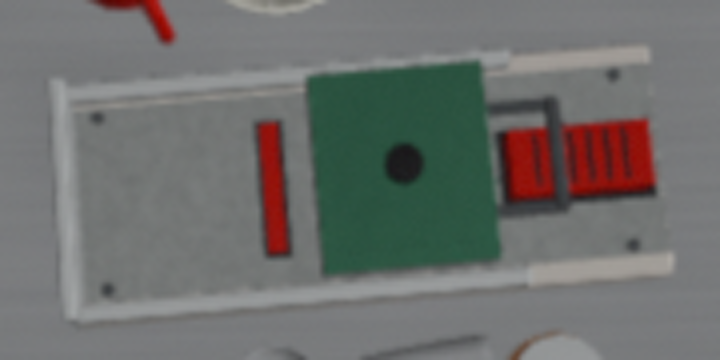

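The crop confirms it: green lid with black knob, loop handle over the red ribbed bar, and the tooth ahead. The dock's +x heads at about 93.8° in the world. The press spot (dock x = -0.14) is at world (0.545, -0.199), so I'll move there up high with the gripper closed.

>>> servo_tool(motion=[[4.5,-3.2,0,-10],[9,-6.4,0,-20],[13.5,-9.6,0,-30],[18,-12.8,0,-40],[22.5,-16,0,-50]], hand=1, newtons=40)

```text
clock: 0.72
tcp_pos: [0.3475, -0.4408, 0.2451]
tcp_rot: [0.844, 0.536, -0.0, -0.0]
ft_force: [-0.3, -1.1, -0.0]
opening: 0.0002
```

```bash
cat >> h.py <<'E'
from scipy.spatial.transform import Rotation as R
T0=np.array([.5322,-.0073]);U=np.array([-.067,.998]);U/=np.linalg.norm(U)
def plan(x,z,lat=0.):
    s=monitor.observe();Rm=R.from_quat(s['tcp_rot']).as_matrix()
    V=np.array([-U[1],U[0]])
    p=np.append(T0+(x-.052)*U+lat*V,z)
    d=Rm.T@(p-s['tcp_pos'])*100
    e=Rm.T@np.append(U,0)
    q=np.array(s['tcp_pos'])[:2]-T0
    print('t',s['clock'],'tcp',s['tcp_pos'],'dock x,y',q@U+.052,q@V,'F',s['ft_force'],'open',s['opening'])
    print('need cm',d,'twist',np.degrees(np.arctan2(e[1],e[0])),'tilt',Rm[:,2])
E
python3 -c "
from h import *
plan(-.14,.2)"
```

```text
t 0.725 tcp [ 0.3475 -0.4408  0.2451] dock x,y -0.36812269464713665 0.21333414251563207 F [-0.2638 -1.0943 -0.0333] open 0.0001823084347807352
need cm [30.2981  7.5853  4.5138] twist -29.028446501916413 tilt [-0.0002  0.0002 -1.    ]
```

>>> servo_tool(motion=[[6,1.5,0,-7],[12,3,0,-14],[18,4.5,0,-21],[24,6,2,-29],[30,7.5,4.5,-29]])

```text
clock: 1.35
tcp_pos: [0.5408, -0.2074, 0.2025]
tcp_rot: [0.685, 0.729, 0.0, 0.0]
ft_force: [0.9, -0.8, -0.1]
opening: -0.0003
```

>>> servo_tool(motion=[[0,0,4,0],[0,0,8,0],[0,0,8,0]])

```text
clock: 1.72
tcp_pos: [0.5376, -0.2081, 0.1202]
tcp_rot: [0.685, 0.728, -0.001, -0.003]
ft_force: [0.0, -0.4, 0.9]
opening: -0.0003
```

```bash
python3 - <<'E'
from h import *
plan(-.14,.072)
for n in('top','scene'):
    im=optics.get_image(n);np.save(f'pics/{n}1.npy',im)
    cr=im[165:275,200:400] if n=='top' else im[160:290,200:370]
    cv2.imwrite(f'pics/{n}1.png',cv2.resize(cr,None,fx=4,fy=4,interpolation=cv2.INTER_CUBIC)[:,:,::-1])
E
```

```text
t 1.725 tcp [ 0.5376 -0.2081  0.1202] dock x,y -0.1486873388665086 0.00803455483889252 F [ 0.0146 -0.4044  0.8977] open -0.00029236229731523054
need cm [0.8623 0.8262 4.8165] twist -0.3250771963791061 tilt [-0.0059  0.0019 -1.    ]
```

View pics/scene1.png

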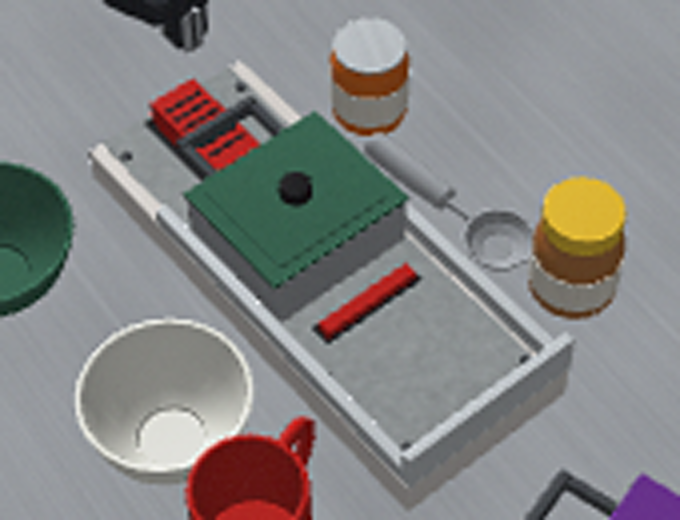

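The scene view shows the fingertips (crop 190,25) above and behind the bar. The gap between the handle's rear and the bar's end is clear. Next I'll correct sideways and lower to just above the bar.

>>> servo_tool(motion=[[0.9,0.8,1.5,0],[0.9,0.8,3.2,0],[0.9,0.8,4.5,0],[0.9,0.8,4.5,0]])

```text
clock: 2.33
tcp_pos: [0.5461, -0.1992, 0.0765]
tcp_rot: [0.685, 0.728, -0.001, -0.001]
ft_force: [0.1, 0.5, -0.6]
opening: -0.0004
```

```bash
python3 - <<'E'
from h import *
plan(-.14,.057)
im=np.load('pics/scene1.npy')
for c in blobs(im,(0,150,80),(8,255,255),(232,310,175,250)):
    rc=cv2.minAreaRect(c);q=ray('scene',*rc[0],.0385);print(cv2.boundingRect(c),q,ray('scene',*rc[0],.054))
im=optics.get_image('scene');cv2.imwrite('pics/scene2.png',cv2.resize(im[160:260,210:340],None,fx=5,fy=5,interpolation=cv2.INTER_CUBIC)[:,:,::-1])
E
```

```text
t 2.325 tcp [ 0.5461 -0.1992  0.0765] dock x,y -0.14040034979588029 -0.0010450127888568773 F [ 0.1376  0.5184 -0.5875] open -0.00040544180759555785
need cm [ 0.038  -0.1001  1.9474] twist -0.3579575210451869 tilt [-0.0024  0.0006 -1.    ]
(280, 226, 24, 18) [ 0.5368 -0.0035  0.0385] [0.5431 0.005  0.054 ]
(249, 191, 16, 11) [ 0.5398 -0.1632  0.0385] [ 0.546  -0.1521  0.054 ]
(238, 180, 18, 16) [ 0.5453 -0.2101  0.0385] [ 0.5514 -0.1982  0.054 ]
```

View pics/scene2.png

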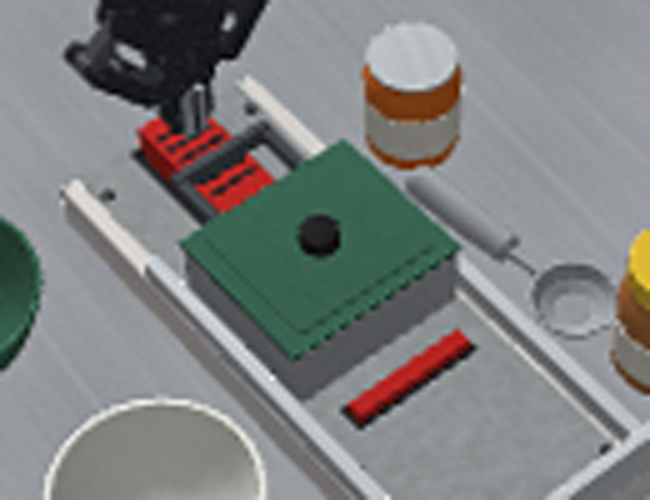

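The fingertips are above the bar's rear half, clear of the handle. Pressing now.

>>> servo_tool(motion=[[0,0,0.6,0],[0,0,1.2,0],[0,0,1.6,0],[0,0,1.8,0],[0,0,1.8,0]])

```text
clock: 3.0
tcp_pos: [0.5473, -0.1995, 0.0599]
tcp_rot: [0.685, 0.728, 0.0, 0.0]
ft_force: [1.2, -1.0, 2.7]
opening: -0.0
```

```bash
python3 - <<'E'
from h import *
plan(-.14,.057)
im=optics.get_image('scene');cv2.imwrite('pics/scene3.png',cv2.resize(im[160:260,210:340],None,fx=5,fy=5,interpolation=cv2.INTER_CUBIC)[:,:,::-1])
E
```

```text
t 3.0 tcp [ 0.5473 -0.1995  0.0599] dock x,y -0.14075081846531384 -0.00217995765840168 F [ 1.1702 -0.9949  2.716 ] open -1.1261254093134499e-05
need cm [ 0.0738 -0.2186  0.2881] twist -0.3643793403209184 tilt [ 0.0004 -0.0003 -1.    ]
```

View pics/scene3.png

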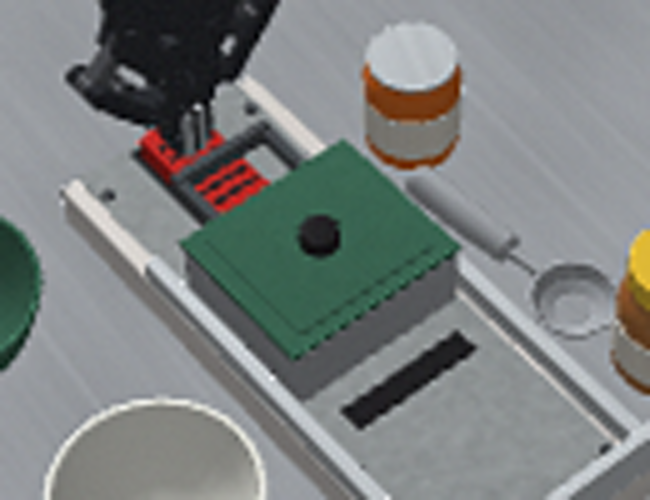

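The tooth has sunk (dark slot at crop 410,380) and the depth is about 8–10 mm. I'll press 2.5 mm more.

>>> servo_tool(motion=[[0,0,0.15,0],[0,0,0.25,0],[0,0,0.25,0],[0,0,0.25,0]])

```text
clock: 3.55
tcp_pos: [0.5472, -0.1993, 0.0574]
tcp_rot: [0.685, 0.728, 0.0, 0.0]
ft_force: [1.3, -1.8, 1.7]
opening: -0.0001
```

```bash
python3 -c "
from h import *
plan(-.12,.057)"
```

```text
t 3.55 tcp [ 0.5472 -0.1993  0.0574] dock x,y -0.14061574262972723 -0.0020963197444719955 F [ 1.3243 -1.7846  1.7307] open -9.152617510643902e-05
need cm [ 2.0602 -0.2226  0.0371] twist -0.3605621556120878 tilt [ 0.0003 -0.0001 -1.    ]
```

Depth is about 10.6 mm. Now I'll push along dock +x, holding the depth.

>>> servo_tool(motion=[[0.4,0,0.05,0],[0.8,0,0.05,0],[1.2,0,0.05,0],[1.6,0,0.05,0],[2.0,0,0.05,0]])

```text
clock: 4.18
tcp_pos: [0.5457, -0.1796, 0.0568]
tcp_rot: [0.685, 0.728, -0.0, 0.0]
ft_force: [-0.0, -6.7, 2.9]
opening: 0.0001
```

>>> servo_tool(motion=[[0.4,0,0,0],[0.8,0,0,0],[1.2,0,0,0],[1.6,0,0,0],[2.0,0,0,0]])

```text
clock: 4.8
tcp_pos: [0.5445, -0.1604, 0.0568]
tcp_rot: [0.686, 0.728, -0.001, 0.0]
ft_force: [0.6, -7.0, 2.6]
opening: 0.0001
```

```bash
python3 - <<'E'
from h import *
plan(-.08,.057)
im=optics.get_image('scene');cv2.imwrite('pics/scene4.png',cv2.resize(im[160:260,210:340],None,fx=5,fy=5,interpolation=cv2.INTER_CUBIC)[:,:,::-1])
E
```

```text
t 4.8 tcp [ 0.5445 -0.1604  0.0568] dock x,y -0.10161743350533747 -0.001983479240623045 F [ 0.6085 -6.9654  2.5867] open 7.218334547447029e-05
need cm [ 2.1602 -0.2142 -0.0215] twist -0.421141465721964 tilt [-0.0001 -0.0014 -1.    ]
```

View pics/scene4.png

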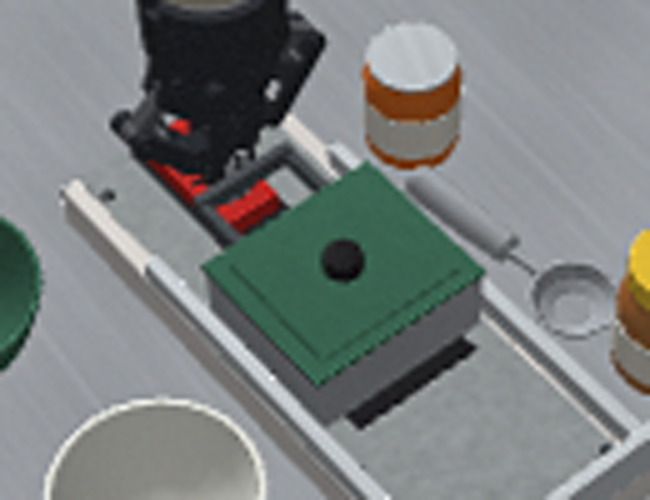

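The pan follows smoothly, at about 7 N push. Its nose is at the slot and the tooth is still down. I'll push on, still pressing.

>>> servo_tool(motion=[[0.5,0,0,0],[1.0,0,0,0],[1.5,0,0,0],[2.0,0,0,0],[2.5,0,0,0]])

```text
clock: 5.48
tcp_pos: [0.5429, -0.1355, 0.0568]
tcp_rot: [0.686, 0.728, -0.001, 0.0]
ft_force: [0.8, -7.8, 2.7]
opening: 0.0001
```

>>> servo_tool(motion=[[0.5,0,0,-0.4],[1.0,0,0,-0.4],[1.5,0,0,-0.4],[2.0,0,0,-0.4],[2.5,0,0,-0.4]])

```text
clock: 6.1
tcp_pos: [0.5413, -0.1104, 0.0568]
tcp_rot: [0.683, 0.73, -0.001, 0.0]
ft_force: [0.5, -6.7, 1.3]
opening: -0.0
```

```bash
python3 - <<'E'
from h import *
plan(.0125,.06)
im=optics.get_image('scene');cv2.imwrite('pics/scene5.png',cv2.resize(im[160:260,210:340],None,fx=5,fy=5,interpolation=cv2.INTER_CUBIC)[:,:,::-1])
E
```

```text
t 6.1 tcp [ 0.5413 -0.1104  0.0568] dock x,y -0.05147026961728481 -0.002210570489065349 F [ 0.4583 -6.7358  1.2665] open -4.929448277589355e-05
need cm [ 6.3965 -0.2236 -0.3314] twist -0.021723492094604144 tilt [-0.0003 -0.0013 -1.    ]
```

View pics/scene5.png

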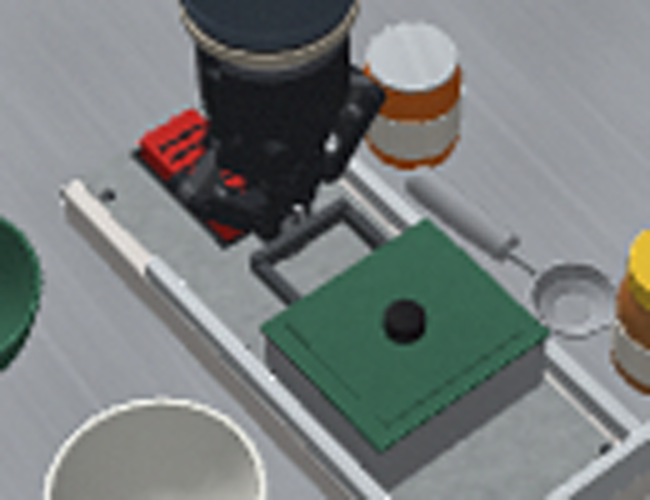

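The pan is over the tooth and moving along the rails, 7 N push. About 6.4 cm remains.

>>> servo_tool(motion=[[0.5,0,-0.3,0],[1.1,0,-0.3,0],[1.7,0,-0.3,0],[2.3,0,-0.3,0],[2.9,0,-0.3,0]])

```text
clock: 6.78
tcp_pos: [0.5395, -0.0801, 0.0597]
tcp_rot: [0.683, 0.731, -0.0, -0.0]
ft_force: [1.1, -5.2, -0.5]
opening: -0.0
```

>>> servo_tool(motion=[[0.6,0,0,0],[1.2,0,0,0],[1.8,0,0,0],[2.3,0,0,0],[2.8,0,0,0]])

```text
clock: 7.4
tcp_pos: [0.5377, -0.0523, 0.0598]
tcp_rot: [0.683, 0.731, -0.0, 0.0]
ft_force: [0.3, -4.2, 0.7]
opening: -0.0003
```

>>> servo_tool(motion=[[0.2,0,0,0],[0.4,0,0,0],[0.6,0,0,0]])

```text
clock: 7.78
tcp_pos: [0.5372, -0.0465, 0.0597]
tcp_rot: [0.683, 0.731, -0.0, -0.0]
ft_force: [-0.0, -3.8, -1.5]
opening: 0.0002
```

```bash
python3 - <<'E'
from h import *
plan(.0125,.06)
im=optics.get_image('scene');cv2.imwrite('pics/scene6.png',cv2.resize(im[160:290,210:350],None,fx=4,fy=4,interpolation=cv2.INTER_CUBIC)[:,:,::-1])
E
```

```text
t 7.775 tcp [ 0.5372 -0.0465  0.0597] dock x,y 0.012560370276602804 -0.002358628124378314 F [-0.0191 -3.7809 -1.4697] open 0.0001903558946639617
need cm [-0.0059 -0.2359 -0.0306] twist 0.0385307863305405 tilt [-0.0003  0.     -1.    ]
```

View pics/scene6.png

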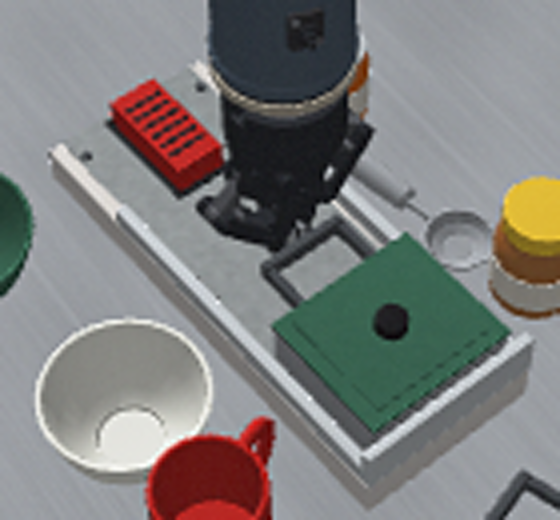

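The pan is nearly at the end stop, and the bar looks raised again. I'll keep pushing in small steps until the force rises.

>>> servo_tool(motion=[[0.15,0,0,0],[0.3,0,0,0],[0.3,0,0,0]])

```text
clock: 8.2
tcp_pos: [0.5371, -0.0462, 0.0598]
tcp_rot: [0.684, 0.73, -0.001, 0.001]
ft_force: [1.9, -12.1, -2.1]
opening: 0.0003
```

>>> servo_tool(motion=[[0.15,0,0,0],[0.3,0,0,0],[0.3,0,0,0]])

```text
clock: 8.57
tcp_pos: [0.5371, -0.0461, 0.0599]
tcp_rot: [0.685, 0.729, -0.002, 0.002]
ft_force: [2.9, -21.2, -1.3]
opening: 0.0001
```

The force rose to 21 N with no travel, so the pan is home against the stop. Backing off and lifting away.

>>> servo_tool(motion=[[-0.6,0,0,0],[-1.5,0,0,0],[-2.5,0,0,0],[-2.5,0,-3,0],[-2.5,0,-7,0]])

```text
clock: 9.2
tcp_pos: [0.538, -0.0656, 0.1299]
tcp_rot: [0.683, 0.731, -0.0, -0.001]
ft_force: [0.3, -0.6, 0.5]
opening: -0.0004
```

>>> servo_tool(motion=[[0,0,-5,0],[-5,0,-10,0],[-11,0,-13,0],[-17,0,-13,0],[-17,0,-13,0]])

```text
clock: 9.82
tcp_pos: [0.5492, -0.241, 0.26]
tcp_rot: [0.685, 0.728, -0.001, 0.001]
ft_force: [-0.2, 0.6, 0.1]
opening: -0.0004
```

```bash
python3 - <<'E'
from h import *
plan(.0125,.06)
im=optics.get_image('top');
for c in blobs(im,(0,150,80),(8,255,255),(200,370,180,260)): 
    rc=cv2.minAreaRect(c);print(cv2.boundingRect(c),ray('top',*rc[0],.0385))
for c in blobs(im,(65,80,30),(88,255,140),(200,370,180,260)):
    rc=cv2.minAreaRect(c);q=ray('top',*rc[0],.076)[:2]-T0;print('lid dock x',q@U+.052,rc)
sc=optics.get_image('scene')
a=cv2.resize(im[140:290,195:375],(576,480)); b=cv2.resize(sc[160:290,210:350],(517,480))
cv2.imwrite('pics/fin.png',cv2.resize(np.hstack([a,b]),(798,350))[:,:,::-1])
E
```

```text
t 9.825 tcp [ 0.5492 -0.241   0.26  ] dock x,y -0.1822883328090617 -0.0013081582063253167 F [-0.1532  0.5655  0.0652] open -0.00042345975480603153
need cm [19.5222 -0.2572 19.9525] twist -0.36388945144163604 tilt [ 0.0003 -0.0022 -1.    ]
(260, 208, 6, 23) [ 0.5388 -0.0069  0.0385]
(321, 205, 38, 20) [ 0.5454 -0.182   0.0385]
lid dock x 0.11258457227944088 ((234.57350158691406, 221.4558563232422), (49.31584167480469, 43.41021728515625), 85.60128784179688)
```

View pics/fin.png

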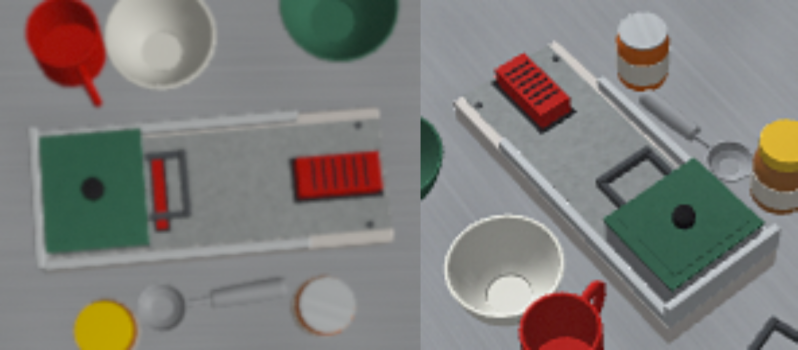

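The pan is home (lid at dock x ≈ 0.1126, nominal 0.1135). The tooth is up behind it, the crockery looks untouched and the arm is clear.

```bash
python3 -c "
from workcell import r
print(r.job_done())"
```

```text
the job is handed in; nothing more can be done
None
```

The green-lidded pan is home against the end stop, with the red tooth up behind it. I handed the job in with the robot's clock at about 9.8 s of the 38 s allowed; no verdict was reported.

**What I did:** With closed fingertips I pressed the red bar about 11 mm down and kept it down while pushing the handle, so the pan slid over the tooth. I then pushed until the force rose to about 21 N with no further travel, backed off and lifted clear.

**Last checks:**
- **Pan position:** in the top view the lid centre is at dock x ≈ 0.1126 m (0.1135 nominal, 0.1065 needed).
- **Catch:** both the bar and the tooth look up again, judged from the pictures because the catch travel is not reported.
- **Surroundings:** the crockery and spoon look unmoved in the before and after pictures, though I did not measure them. The wrist force is back near zero.

**Disagreement:** the two cameras differed by about 4–5 mm on where the tooth is across the dock. I kept the top-view value, and it made no difference to the push.

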